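# Put the test bath back on circulation

## Task

Put the empty test bath back on circulation: turn the yellow drain lever fully shut first, and only then turn the red feed lever and the blue return lever fully open, each to its stop. The green-capped bottle stands in the way of one of the levers: keep it upright and set it down gently, wholly inside the yellow tape corners on the bench. Leave everything else standing where it is.

Things in the scene. Friction and masses are not known exactly. Their poses are not given: they have to be found in the camera images.
- drain (a joint): Hinge of the drain lever, rad. 0 = shut: lever square across its pipe, pointing to the left as seen from the robot (+y of bath). 1.571 = open: lever lies along its pipe, pointing back towards the robot (-x of bath). Grows counter-clockwise seen from above; a hard stop at both ends. Stiff: stays where it is left, about 0.35 N m (some 6 N at the grip).
- drain_hub (a point): On the hinge axis of the drain lever (vertical), 108 mm above the bench: the mid-height of the lever. Does not move. The brass valve body and 21 mm pipe lie below, pipe axis 60 mm above the bench, running along bath's x.
- drain_grip (a point): Middle of the yellow-sleeved grip of the drain lever, 66 mm from the hinge axis. The sleeve is a straight bar 16 mm wide, 14 mm high (101 to 115 mm above the bench), from 36 to 92 mm off the axis; only the pipe (top at 71 mm) is beneath it. Move the lever by the sleeve, from above.
- feed (a joint): Hinge of the feed lever, rad. 0 = shut: lever square across its pipe, pointing to the left as seen from the robot (+y of bath). 1.571 = open: lever lies along its pipe, pointing back towards the robot (-x of bath). Grows counter-clockwise seen from above; a hard stop at both ends. Stiff: stays where it is left, about 0.35 N m (some 6 N at the grip).
- feed_hub (a point): On the hinge axis of the feed lever (vertical), 108 mm above the bench: the mid-height of the lever. Does not move. The brass valve body and 21 mm pipe lie below, pipe axis 60 mm above the bench, running along bath's x.
- feed_grip (a point): Middle of the red-sleeved grip of the feed lever, 66 mm from the hinge axis. The sleeve is a straight bar 16 mm wide, 14 mm high (101 to 115 mm above the bench), from 36 to 92 mm off the axis; only the pipe (top at 71 mm) is beneath it. Move the lever by the sleeve, from above.
- return (a joint): Hinge of the return lever, rad. 0 = shut: lever square across its pipe, pointing to the left as seen from the robot (+y of bath). 1.571 = open: lever lies along its pipe, pointing back towards the robot (-x of bath). Grows counter-clockwise seen from above; a hard stop at both ends. Stiff: stays where it is left, about 0.35 N m (some 6 N at the grip).
- return_hub (a point): On the hinge axis of the return lever (vertical), 108 mm above the bench: the mid-height of the lever. Does not move. The brass valve body and 21 mm pipe lie below, pipe axis 60 mm above the bench, running along bath's x.
- return_grip (a point): Middle of the blue-sleeved grip of the return lever, 66 mm from the hinge axis. The sleeve is a straight bar 16 mm wide, 14 mm high (101 to 115 mm above the bench), from 36 to 92 mm off the axis; only the pipe (top at 71 mm) is beneath it. Move the lever by the sleeve, from above.
- bath: Empty clear acrylic bath with smoked lid, 540 mm wide, 223 mm high, front wall 165 mm beyond the origin. Fixed. Origin on the bench under the middle valve; x points away from the robot into the bath, y to the left. Three steel lines 150 mm apart run along x from its front wall to 105 mm before the origin and drop through the bench; which of drain, feed, return is left, middle, right varies.
- bottle: Loose clear glass bottle with a green cap and a white label, 64 mm in diameter up to 110 mm, neck above, cap 46 mm in diameter from 134 mm to the top at 160 mm; 0.22 to 0.45 kg. Origin in the middle of its foot, z up. It stands in front of the bath between the lines, in the quarter circle of one of the levers, and would stop that lever.
- bay_mid (a point): Middle, on the bench, of the taped bay: four yellow tape corners flat on the bench that mark a square 112 mm wide inside, with sides along this frame's x and y. Lies to the left or right of the lines. Fixed.
- amber: Bystander: loose amber bottle with orange cap, same shape as the green-capped one (64 mm, 160 mm high), about 110 mm beyond the bay's middle. Origin under its foot.
- white: Bystander: loose clear bottle with white cap, same shape (64 mm, 160 mm high), about 110 mm before the bay's middle, towards the robot. Origin under its foot.
- beaker: Bystander: small loose glass beaker, 54 mm in diameter, 58 mm high, in the quarter circle of a lever but low enough for the lever to pass above it. Origin under its foot.
- dishes: Bystander: pile of three small clear dishes, 61 mm in diameter, 39 mm high, loose, in the quarter circle of a lever but below it. Origin under its foot.
- cylinder: Bystander: slender glass measuring cylinder, 25 mm in diameter on a blue 60 mm foot, 190 mm high, loose, easily knocked over. Origin under its foot.
- timer: Bystander: white bench timer lying flat, 45 x 70 x 18 mm, loose. Origin under its middle.
- forceps: Bystander: steel forceps lying flat, 130 mm long, 6 mm high, loose. Origin under its middle.
- stirrer: White magnetic stirrer with a round steel plate, 200 x 124 x 69 mm high, on the side of the lines away from the bay. Fixed. Origin under its middle.
Mind the look-alikes: they are no part of the job. What is shaped like the bottle but pink or purple is not meant.

How it is judged:
By the outcome, as a careful person would: the job done as asked, in the order asked, and still so for the second after the job is handed in, with the robot touching nothing.
It also fails if it takes over 72 s, if anything falls off the work surface, if the arm or the gripper's body presses on something with over 40 N, if the wrist force passes 120 N, or if a joint passes its speed limit or range.

## Robot

A 7-joint arm with a two-finger parallel gripper is mounted at the origin on the work surface. World frame = base frame: x ahead of the robot, y to its left, z up, the work surface at z = 0. Lengths are in m, angles in rad, forces in N, time in s.
With the tool pointing down it reaches from about 0.35 to 0.9 m from the base axis. Payload 19.9 kg.
Tool frame: the origin (TCP) lies between the finger pads; the fingertips stand 22 mm ahead of it and the grasp point (between the pads) lies 3 mm ahead of it (bot.nose_length is the z of the fingertips in the tool frame, in m); z points along the fingers, y is the direction in which the jaws open and shut (so a half turn about z gives the same grasp; the last joint's range is limited). The gripper opens to 85 mm and grips with 20 to 120 N. Pads are 22 mm wide; open, the fingers measure 114 mm over their backs; the gripper's body (76 mm by 85 mm) begins 54 mm behind the grasp point. The pads swing forward as they close: fully open they stand 13 mm farther back than shut.
Start: joints at [-1.212, 0.417, -0.01, 1.614, 0.005, 1.111, -0.053], TCP at [0.244, 0.575, 0.253] pointing down, gripper open.
Joint ranges: [-2.81, 2.81], [-0.39, 2.02], [-1.27, 1.25], [0.06, 2.57], [-1.19, 4.33], [0.19, 2], [-2.82, 2.82]. Speed limits (rad/s): [1.89, 1.89, 2.39, 2.39, 3.01, 3.01, 3.01].

## Interface

Orientations are given as a rotation vector (axis times angle).
In Python, from station import bot gives the robot as it stands.
- The arm moves only by the tool carry_out, never from a script. Its argument "rows" is one flat list of numbers, 7 for each row, row after row: the shift along the tool's x, y, z in mm, then the turn, a rotation vector about the tool's x, y, z in degrees, then the opening, from 0 (shut) to 1 (fully open). A call has 1 to 5 rows; each row is the pose to reach, as a shift and turn from the pose commanded when the call began, along the tool's axes at that moment; what a row does not reach only later rows make up. A row lasts 1/10 s, in which the tool goes at most 50 mm and 8.59 degrees, less where a joint would pass 70% of its speed; a pose out of reach is approached as far as the arm can. A call with a gripper value outside its range is refused whole. The fingers move at their own pace and stop on an object; "squeeze" is the grip in N (left out, the last holds). Time passes only in rows, so rows that repeat a pose let the fingers close. It gives the time, the measured TCP pose, the force and the opening at its end, in the units of the state.
- bot.read_state(): the state, without advancing time (a new reading comes with each control period).
- bot.grab_frame(name): name is "scene" or "side" or "wrist"; returns the picture (400x640x3 uint8, red, green, blue); there is no depth.
- bot.camera_info(name): a dict with "fx", "fy", "cx", "cy" (pixels), "extrinsics" (4x4, takes a point from world to camera coordinates); the wrist camera has in their place "T_tool_cam" (4x4, takes a point from camera to tool coordinates, whose origin is the TCP and whose axes are the flange's). Camera axes: x right, y up, looking along -z (the intrinsics and any distortion apply to the point x, -y, -z); pixel columns grow to the right and rows downward; lengths in m; the calibration is good to about 2 mm. A picture is of the moment at which its call begins: read the wrist's pose just before it. camera_info takes no time and is no camera call.
- bot.job_done(): hands the job in, once; it reports no verdict.
The state is a dict: "time_s": time; "q": joint angles; "dq": joint speeds; "joint_efforts": joint torques, N m; "position": TCP position; "tcp_rot": TCP orientation; "wrist_force": force on the tool from outside, world axes, zero at the start; "torque": the same for the moment, N m; "gripper_width": finger opening in m.
Only numpy, scipy, OpenCV 4.12 (cv2) and the standard library are available. Lean on these libraries where they do the work, as an engineer would, in place of code of your own. Each camera call takes 0.05 s, during which the arm holds its last target.

## Working session

There is one attempt and no reset: what is moved stays moved. The work goes in short steps, Python scripts to look and compute and a tool call to move; the robot and the scene stay as the last step left them, time stands still between calls to the robot, and variables do not carry over. Pictures are saved under pics/ and viewed, and the job is handed in when it is done.

Besides the shell and the picture viewer there is one more tool, called in YAML: its name, and indented under it one key for each argument. carry_out: Moves the arm, as the interface text tells. Its arguments: {"type":"object","properties":{"rows":{"type":"array","items":{"type":"number"}},"squeeze":{"type":"number"}},"required":["rows"]}

```bash
ls; mkdir -p pics; cat > h.py <<'E'
import numpy as np,cv2
from scipy.spatial.transform import Rotation as R
from station import bot
def save(n,f): 
    im=bot.grab_frame(n); cv2.imwrite(f'pics/{f}.png',im[:,:,::-1]); np.save(f'pics/{f}.npy',im); return im
E
python3 - <<'E'
from h import *
s=bot.read_state(); print({k:np.round(v,3) for k,v in s.items()})
for n in ["scene","side","wrist"]:
    save(n,n+'0'); print(n,bot.camera_info(n))
E
```

```text
pics
{'time_s': np.float64(0.0), 'q': array([-1.212,  0.418, -0.01 ,  1.614,  0.005,  1.111, -0.053]), 'dq': array([ 0.   ,  0.001,  0.001, -0.   ,  0.   ,  0.002,  0.001]), 'joint_efforts': array([ 1.0000e-03, -8.6448e+01,  6.8000e-01, -4.3489e+01,  1.9000e-02,
        8.0000e-03, -0.0000e+00]), 'position': array([0.244, 0.575, 0.253]), 'tcp_rot': array([-6.250e-01, -3.079e+00,  2.000e-03]), 'wrist_force': array([-1.379, -0.549,  0.528]), 'torque': array([ 0.01 ,  0.016, -0.039]), 'gripper_width': np.float64(0.086)}
scene {'fx': 415.81865730191623, 'fy': 415.81865730191623, 'cx': 323.7570411159288, 'cy': 195.9859410120422, 'extrinsics': array([[-0.67655991,  0.73611979, -0.01985822,  0.31207749],
       [-0.54368052, -0.4811393 ,  0.68768922,  0.19706924],
       [ 0.49666707,  0.47605949,  0.72573355, -1.25715693],
       [ 0.        ,  0.        ,  0.        ,  1.        ]])}
side {'fx': 499.8179075001141, 'fy': 499.8179075001141, 'cx': 320.1294549576431, 'cy': 192.46610736677616, 'extrinsics': array([[ 0.7399491 , -0.6726509 ,  0.00401211, -0.34890162],
       [ 0.50703653,  0.56166478,  0.65379403, -0.30401098],
       [-0.4420286 , -0.48174002,  0.75666193, -1.22734352],
       [ 0.        ,  0.        ,  0.        ,  1.        ]])}
wrist {'fx': 330.19338927725624, 'fy': 330.19338927725624, 'cx': 320.2717767876227, 'cy': 199.38467074954443, 'T_tool_cam': array([[ 9.59365906e-04,  9.65890572e-01,  2.58948802e-01,
         6.44967679e-02],
       [ 9.99999498e-01, -1.00158709e-03,  3.11185111e-05,
         4.76581363e-04],
       [ 2.89416852e-04,  2.58948642e-01, -9.65891048e-01,
        -1.20769324e-01],
       [ 0.00000000e+00,  0.00000000e+00,  0.00000000e+00,
         1.00000000e+00]])}
```

View pics/scene0.png

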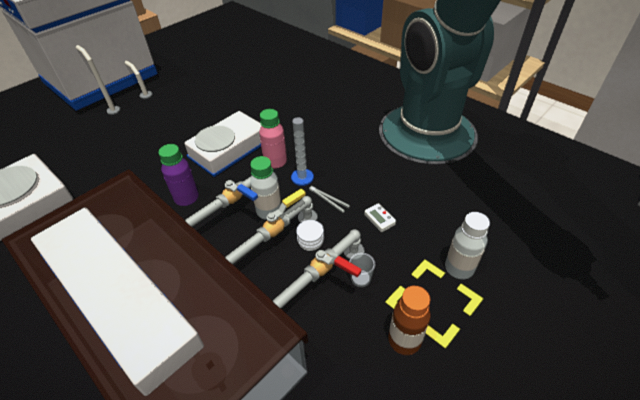

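View pics/side0.png

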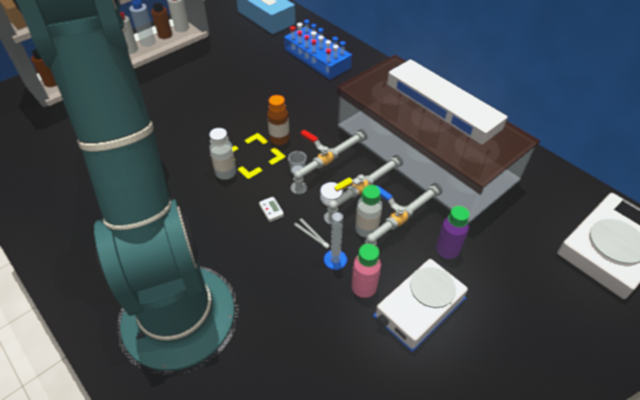

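View pics/wrist0.png

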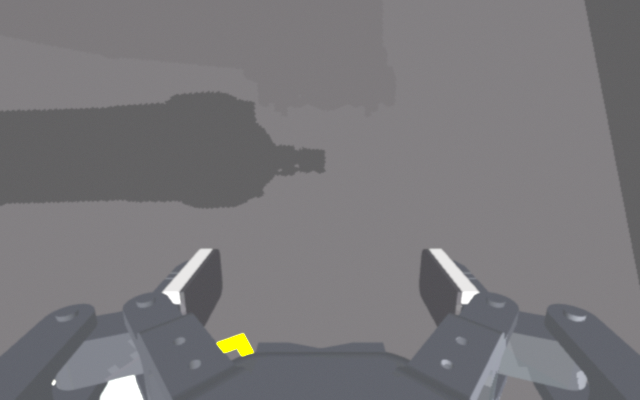

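```bash
python3 - <<'E'
from h import *
a=cv2.imread('pics/scene0.png')[90:310,150:410]; b=cv2.imread('pics/side0.png')[80:300,220:480]
cv2.imwrite('pics/c1.png',cv2.resize(a,None,fx=3,fy=2.7,interpolation=cv2.INTER_CUBIC))
cv2.imwrite('pics/c2.png',cv2.resize(b,None,fx=3,fy=2.7,interpolation=cv2.INTER_CUBIC))
E
```

```text
(no output)
```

View pics/c1.png

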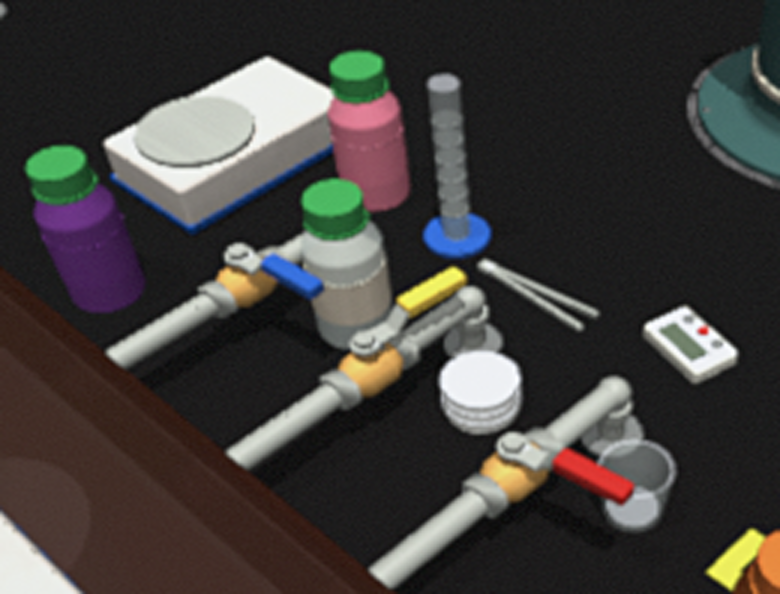

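View pics/c2.png

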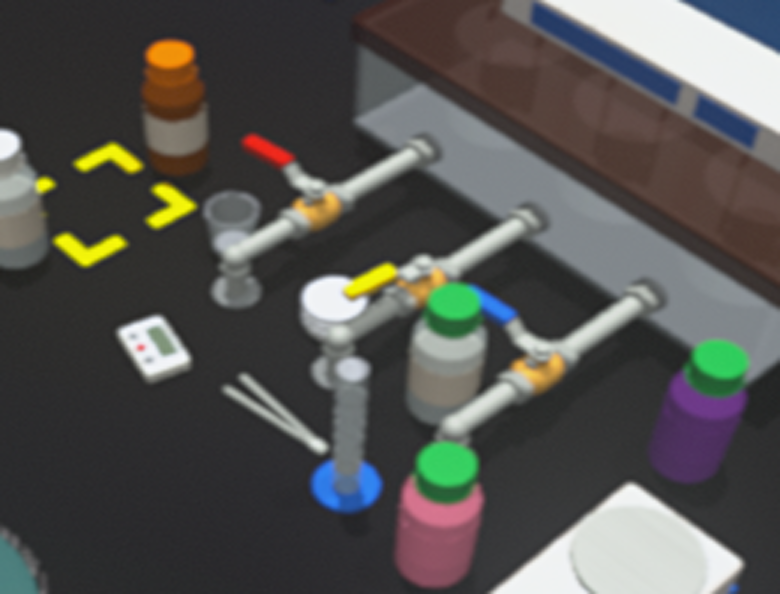

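Three green-capped bottles in the scene view are purple (171,150), pink (268,118) and clear with a white label (261,165). The clear one fits the description, and the crop confirms it stands in front of the blue lever's quarter circle. The left line is feed (red), the middle is drain (yellow, open), and the right is return (blue). The bay is at left, around (435,303).

```bash
cat >> h.py <<'E'
def ray(n,uv):
    c=bot.camera_info(n)
    if n=='wrist': raise 0
    E=c['extrinsics']; d=np.array([(uv[0]-c['cx'])/c['fx'],-(uv[1]-c['cy'])/c['fy'],-1.])
    Rm=E[:3,:3]; return -Rm.T@E[:3,3], Rm.T@d
def plane(n,uv,z):
    o,d=ray(n,uv); return o+d*(z-o[2])/d[2]
def tri(u1,u2):
    o1,d1=ray('scene',u1);o2,d2=ray('side',u2)
    t=np.linalg.lstsq(np.c_[d1,-d2],o2-o1,rcond=None)[0]
    a=o1+d1*t[0];b=o2+d2*t[1]; return (a+b)/2,np.linalg.norm(a-b)
def proj(n,p):
    c=bot.camera_info(n);q=c['extrinsics']@np.r_[p,1]
    return np.array([c['cx']-c['fx']*q[0]/q[2],c['cy']+c['fy']*q[1]/q[2]])
RNG={'red':[((0,150,100),(6,255,255)),((174,150,100),(180,255,255))],'yellow':[((24,150,120),(34,255,255))],'blue':[((100,150,80),(125,255,255))],'green':[((55,100,50),(80,255,255))],'orange':[((8,180,140),(18,255,255))]}
def blobs(im,col,amin=15):
    hsv=cv2.cvtColor(im,cv2.COLOR_RGB2HSV); m=0
    for lo,hi in RNG[col]: m=m|cv2.inRange(hsv,lo,hi)
    n,l,st,ce=cv2.connectedComponentsWithStats(m)
    return [(np.round(ce[i],1),st[i,4],st[i,:4]) for i in range(1,n) if st[i,4]>=amin],m
E
python3 - <<'E'
from h import *
for n in ['scene','side']:
    im=np.load(f'pics/{n}0.npy')
    for c in RNG:
        print(n,c,[(list(map(float,b[0])),int(b[1])) for b in blobs(im,c)[0]])
print(proj('scene',[.244,.575,.253]))
E
```

```text
scene red [([347.3, 265.5], 235)]
scene yellow [([293.3, 196.2], 120), ([426.9, 269.5], 286), ([470.0, 298.9], 335), ([395.0, 296.7], 194), ([442.9, 334.7], 374)]
scene blue [([356.5, 17.3], 931), ([147.9, 71.7], 114), ([78.0, 96.7], 357), ([119.1, 80.5], 79), ([120.9, 86.0], 136), ([223.6, 161.8], 119), ([302.2, 177.9], 229), ([247.2, 191.8], 149)]
scene green [([269.0, 117.6], 324), ([169.6, 154.0], 416), ([260.6, 167.0], 413)]
scene orange [([415.5, 300.0], 629)]
side red [([292.3, 27.8], 23), ([308.6, 135.1], 111)]
side yellow [([256.1, 138.4], 135), ([234.5, 148.0], 25), ([276.1, 155.8], 145), ([249.1, 171.6], 161), ([343.6, 183.2], 115)]
side blue [([135.9, 3.2], 77), ([527.8, 66.1], 33270), ([125.4, 10.6], 16), ([306.3, 21.0], 26), ([318.9, 54.0], 1491), ([320.3, 29.6], 27), ([28.8, 46.0], 63), ([342.2, 42.9], 29), ([5.8, 70.2], 172), ([420.0, 98.5], 236), ([461.8, 124.9], 102), ([384.6, 193.2], 90), ([334.7, 260.8], 281)]
side green [([370.6, 194.4], 291), ([458.6, 215.7], 348), ([368.2, 253.9], 385)]
side orange [([276.2, 99.9], 142)]
[670.10131158 219.42834542]
```

```bash
python3 - <<'E'
from h import *
P={'gcap':((260.6,167),(370.6,194.4)),'red':((347.3,265.5),(308.6,135.1)),'yel':((293.3,196.2),(343.6,183.2)),'blu':((247.2,191.8),(384.6,193.2)),
'hR':((229.3,183.3),(400,207.8)),'hD':((272.3,215.9),(360.7,178.1)),'hF':((321.7,254.1),(324.3,148.5)),'amber':((415.5,300),(276.2,99.9)),
'pink':((269,117.6),(368.2,253.9)),'purp':((169.6,154),(458.6,215.7)),'cyltop':((298,121),(337,217.5)),'pipeendR':None}
for k,v in P.items():
    if v: p,e=tri(*v); print(k,np.round(p*1000,1),round(e*1000,1))
for n,uv in [('scene',(426.9,269.5)),('scene',(470,298.9)),('scene',(442.9,334.7)),('side',(256.1,138.4)),('side',(276.1,155.8)),('side',(249.1,171.6))]: print(n,np.round(plane(n,uv,0)*1000,1))
print('grip plane red',plane('scene',(347.3,265.5),.112),plane('side',(308.6,135.1),.112))
print('yel',plane('scene',(293.3,196.2),.112),plane('side',(343.6,183.2),.112))
print('blu',plane('scene',(247.2,191.8),.112),plane('side',(384.6,193.2),.112))
# inner bay corners
for n in ['scene','side']:
    im=np.load(f'pics/{n}0.npy'); m=blobs(im,'yellow')[1]
    cs,_=cv2.findContours(m,cv2.RETR_EXTERNAL,cv2.CHAIN_APPROX_NONE)
    for c in cs:
        if cv2.contourArea(c)<60: continue
        w=np.array([plane(n,q,0)[:2]*1000 for q in c[:,0].astype(float)],np.float32)
        print(n,c[:,0].mean(0).round(), cv2.approxPolyDP(w,5,True)[:,0].round().tolist())
E
```

```text
gcap [ 535.8 -122.4  146.9] 0.4
red [589.5 181.8 113.2] 0.4
yel [531.3 -26.4 114.2] 3.0
blu [ 589.4 -121.5  108.5] 8.9
hR [ 591.9 -180.6   98.5] 2.3
hD [592.2 -32.8  95.3] 4.0
hF [595.5 119.6  98.7] 1.2
amber [589.  329.6 157.6] 0.2
pink [ 397.6 -246.9  148.3] 1.5
purp [ 648.2 -318.6  147. ] 0.9
cyltop [ 395.5 -140.5  187.7] 2.5
scene [420.5 272.1   0. ]
scene [422.3 378.5   0. ]
scene [527.7 378.3   0. ]
side [531.  378.6   0. ]
side [529.  271.7   0. ]
side [423.5 273.9   0. ]
grip plane red [0.58868082 0.18143282 0.112     ] [0.59046446 0.18266308 0.112     ]
yel [ 0.52888809 -0.02697557  0.112     ] [ 0.53394671 -0.02602755  0.112     ]
blu [ 0.58838586 -0.11482998  0.112     ] [ 0.59065762 -0.12582417  0.112     ]
scene [442. 334.] [[494.0, 394.0], [496.0, 380.0], [531.0, 378.0], [533.0, 345.0], [547.0, 352.0], [546.0, 394.0]]
scene [396. 296.] [[493.0, 254.0], [541.0, 250.0], [546.0, 272.0], [494.0, 263.0]]
scene [469. 298.] [[405.0, 345.0], [420.0, 346.0], [419.0, 379.0], [454.0, 381.0], [456.0, 395.0], [404.0, 396.0]]
scene [428. 270.] [[454.0, 256.0], [453.0, 268.0], [418.0, 268.0], [418.0, 304.0], [401.0, 303.0], [403.0, 253.0]]
scene [293. 196.] [[426.0, -110.0], [485.0, -122.0], [492.0, -114.0], [490.0, -101.0], [433.0, -96.0]]
side [344. 183.] [[639.0, 43.0], [635.0, 53.0], [600.0, 56.0], [577.0, 50.0], [574.0, 42.0], [617.0, 30.0]]
side [250. 171.] [[407.0, 309.0], [403.0, 257.0], [452.0, 251.0], [458.0, 269.0], [422.0, 273.0], [422.0, 308.0]]
side [276. 156.] [[551.0, 300.0], [536.0, 307.0], [531.0, 275.0], [501.0, 272.0], [494.0, 254.0], [544.0, 251.0]]
side [256. 139.] [[502.0, 401.0], [498.0, 379.0], [532.0, 380.0], [532.0, 348.0], [539.0, 342.0], [550.0, 345.0], [552.0, 395.0]]
```

```bash
cat >> h.py <<'E'
def go(x,y,z,yaw=None):
    """shift (tool axes mm) and turn (deg, tool axes) from now to TCP x,y,z(mm); yaw=world angle of tool y, deg"""
    s=bot.read_state(); Rm=R.from_rotvec(s['tcp_rot'])
    d=Rm.inv().apply(np.array([x,y,z])-1000*s['position'])
    t=np.zeros(3)
    if yaw is not None:
        a=np.radians(yaw); ty=np.array([np.cos(a),np.sin(a),0]);tz=np.array([0,0,-1.])
        t=np.degrees((Rm.inv()*R.from_matrix(np.c_[np.cross(ty,tz),ty,tz])).as_rotvec())
    print('t',round(float(s['time_s']),2),'pos',np.round(s['position']*1000,1),'w',round(float(s['gripper_width'])*1000,1),'F',np.round(s['wrist_force'],1)); print('shift',np.round(d,1),'turn',np.round(t,2))
E
python3 - <<'E'
from h import *
go(525,-80,280,90)
E
```

```text
t 0.15 pos [243.7 575.2 252.8] w 85.3 F [-0.3 -0.1 -0. ]
shift [-514.6 -493.6  -26.7] turn [-6.000e-02 -1.000e-02 -2.296e+01]
```

carry_out:
  rows: [-20,-20,-3,0,0,-4.6,1,-55,-53,-10,0,0,-9.2,1,-90,-86,-15,0,0,-13.8,1,-125,-119,-20,0,0,-18.4,1,-160,-152,-27,0,0,-23,1]

```text
time_s: 0.65
position: [0.3322, 0.3711, 0.2802]
tcp_rot: [0.006, -3.141, 0.001]
wrist_force: [1.4, -0.1, 0.5]
gripper_width: 0.0853
```

```bash
python3 -c "
from h import *
go(525,-80,280,90)"
```

```text
t 0.65 pos [332.2 371.1 280.2] w 85.3 F [ 1.4 -0.1  0.5]
shift [-1.910e+02 -4.518e+02  3.000e-01] turn [-0.02 -0.02  0.23]
```

carry_out:
  rows: [-19,-44,0,0,0,0,1,-38,-88,0,0,0,0,1,-57,-132,0,0,0,0,1,-76,-176,0,0,0,0,1,-95,-220,0,0,0,0,1]

```text
time_s: 1.15
position: [0.4273, 0.1512, 0.2804]
tcp_rot: [-0.001, 3.141, 0.0]
wrist_force: [1.4, 1.1, 0.3]
gripper_width: 0.0856
```

carry_out:
  rows: [-19,-45,0,0,0,0,1,-38,-90,0,0,0,0,1,-57,-135,0,0,0,0,1,-76,-180,0,0,0,0,1,-93,-220,0,0,0,0,1]

```text
time_s: 1.65
position: [0.5205, -0.0692, 0.2804]
tcp_rot: [-0.0, 3.141, -0.0]
wrist_force: [0.1, 0.7, -0.2]
gripper_width: 0.0854
```

```bash
python3 -c "
from h import *
go(536,-122,280,90); s=bot.read_state(); print(s['tcp_rot'],s['q']); save('wrist','w1'); np.savez('pics/w1',p=s['position'],r=s['tcp_rot'])"
```

```text
t 1.65 pos [520.5 -69.2 280.4] w 85.4 F [ 0.1  0.7 -0.2]
shift [-15.5 -52.8   0.4] turn [-0.02  0.01  0.  ]
[-6.96863703e-05  3.14134482e+00 -4.36386330e-04] [-0.29156567  0.22239179  0.42472903  1.84207481 -0.10198198  1.09815427
  1.74124761]
```

View pics/w1.png

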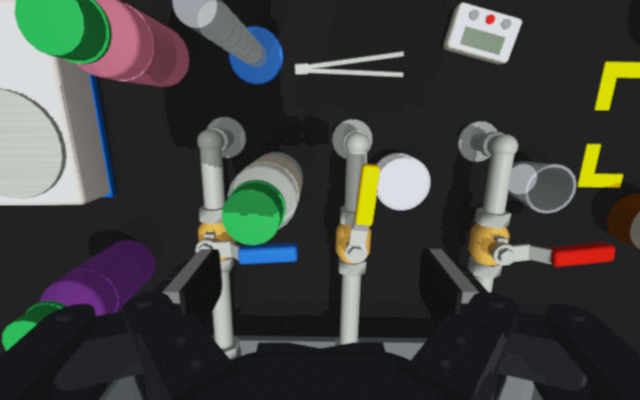

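```bash
cat >> h.py <<'E'
def wplane(p,r,uv,z):
    c=bot.camera_info('wrist');T=c['T_tool_cam'];Rm=R.from_rotvec(r).as_matrix()
    d=np.array([(uv[0]-c['cx'])/c['fx'],-(uv[1]-c['cy'])/c['fy'],-1.])
    o=Rm@T[:3,3]+p; d=Rm@T[:3,:3]@d
    return (o+d*(z-o[2])/d[2])*1000
E
python3 - <<'E'
from h import *
f=np.load('pics/w1.npz');p,r=f['p'],f['r'];im=np.load('pics/w1.npy')
for c in ['red','yellow','blue','green']:
    bl,m=blobs(im,c,150)
    n,l,st,ce=cv2.connectedComponentsWithStats(m)
    for i in range(1,n):
        if st[i,4]<150: continue
        ys,xs=np.where(l==i); z={'green':.16}.get(c,.114)
        w=np.array([wplane(p,r,(x,y),z)[:2] for x,y in zip(xs,ys)],np.float32)
        print(c,ce[i].round(),st[i,4],w.mean(0).round(1),cv2.minAreaRect(w))
for k,uv in dict(hR=(215,245),hD=(356,248),hF=(508,254)).items(): print(k,wplane(p,r,uv,.118))
for k,uv in dict(R0=(213,165),D0=(357,165),F0=(501,165),R1=(225,310),D1=(348,310)).items(): print(k,wplane(p,r,uv,.065))
E
```

```text
red [584. 255.] 1061 [587.6 179.3] ((587.509521484375, 179.23687744140625), (18.307371139526367, 57.636295318603516), 6.455209255218506)
yellow [614.  81.] 1107 [432.  171.5] ((436.19476318359375, 176.0300750732422), (30.996156692504883, 38.42040252685547), 89.1632080078125)Traceback (most recent call last):
  File "<stdin>", line 9, in <module>
  File "h.py", line 36, in wplane
    c=bot.camera_info('wrist');T=c['T_tool_cam'];Rm=R.from_rotvec(r).as_matrix()
ValueError: time passes only in moves, steps and waits
```

```bash
cat >> h.py <<'E'
_ci=bot.camera_info; _c={}
class B:
    def __getattr__(s,n): return getattr(_b,n)
    def camera_info(s,n):
        if n not in _c: _c[n]=_ci(n)
        return _c[n]
_b=bot; bot=B()
E
cat > wm.py <<'E'
from h import *
import sys
def run(name):
    f=np.load(f'pics/{name}.npz');p,r=f['p'],f['r'];im=np.load(f'pics/{name}.npy')
    for c in ['red','yellow','blue','green']:
        bl,m=blobs(im,c,150)
        n,l,st,ce=cv2.connectedComponentsWithStats(m)
        for i in range(1,n):
            if st[i,4]<150: continue
            ys,xs=np.where(l==i); z={'green':.16}.get(c,.114)
            w=np.array([wplane(p,r,(x,y),z)[:2] for x,y in zip(xs,ys)],np.float32)
            (a,b,g)=cv2.minAreaRect(w)
            print(c,ce[i].round(),st[i,4],w.mean(0).round(1),np.round(b,1),round(g,1))
    return p,r
if __name__=='__main__': run(sys.argv[1])
E
python3 - <<'E'
from wm import *
p,r=run('w1')
for k,uv in dict(hR=(215,245),hD=(356,248),hF=(508,254)).items(): print(k,wplane(p,r,uv,.118))
for k,uv in dict(R0=(213,165),D0=(357,165),F0=(501,165),R1=(225,310),D1=(348,310)).items(): print(k,wplane(p,r,uv,.065))
E
```

```text
red [584. 255.] 1061 [587.6 179.3] [18.3 57.6] 6.5
yellow [614.  81.] 1107 [432.  171.5] [31.  38.4] 89.2
yellow [596. 171.] 1032 [506.9 173.2] [38.5 37.9] 89.2
yellow [367. 195.] 1077 [529.  -27.3] [16.9 55.8] 83.8
blue [261.  59.] 1557 [ 415.6 -117.6] [39.8 43.5] 49.3
blue [102. 136.] 621 [ 477.6 -256. ] [  9.5 103.3] 87.2
blue [268. 254.] 1123 [ 586.2 -118.3] [19.8 57. ] 3.4
green [65. 28.] 4853 [ 403.2 -238.8] [38.2 60.6] 0.0
green [253. 213.] 3184 [ 531.5 -120.3] [46.5 52.7] 43.9
green [ 27. 323.] 1185 [ 628.5 -316.1] [17.2 74.2] 36.8
hR [ 575.70856332 -166.18477914  118.        ]
hD [578.52936578 -36.0825207  118.        ]
hF [584.3607924  105.24938405 118.        ]
R0 [ 509.87912033 -179.21478969   65.        ]
D0 [509.71801362 -31.54529963  65.        ]
F0 [509.55698381 116.05370103  65.        ]
R1 [ 679.0416407  -179.38393265   65.        ]
D1 [678.84725733 -36.92336499  65.        ]
```

carry_out:
  rows: [-7,-26,0,0,0,0,1,-14,-52,10,0,0,0,1,-14,-53,50,0,0,0,1,-14,-53,90,0,0,0,1,-14,-53,115,0,0,0,1]
  squeeze: 35

```text
time_s: 2.2
position: [0.533, -0.1197, 0.1626]
tcp_rot: [0.0, -3.139, -0.0]
wrist_force: [0.6, 0.5, 0.0]
gripper_width: 0.0851
```

```bash
python3 -c "
from h import *
go(535,-122,148,90); s=bot.read_state();save('wrist','w2'); np.savez('pics/w2',p=s['position'],r=s['tcp_rot'])"
```

```text
t 2.2 pos [ 533.  -119.7  162.6] w 85.1 F [0.6 0.5 0. ]
shift [-2.  -2.3 14.6] turn [ 0.01 -0.15  0.02]
```

View pics/w2.png

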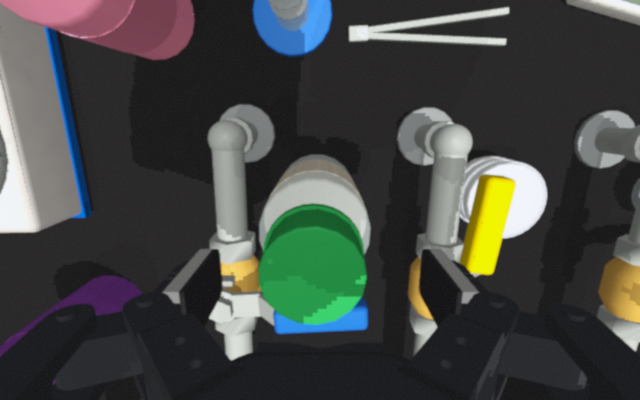

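```bash
python3 -c "
from wm import *
p,r=run('w2')
for uv in [(258,268),(367,268),(313,323),(313,270)]: print(wplane(p,r,uv,.16))"
```

```text
yellow [487. 224.] 3382 [528.1 -29.2] [20.3 56.4] 84.2
blue [293.  28.] 2799 [ 431.2 -132.4] [23.8 37. ] 0.1
blue [ 68. 123.] 1833 [ 475.5 -245.8] [ 9.8 93.8] 87.2
blue [326. 323.] 1426 [ 589.1 -116. ] [21.4 56. ] 4.0
green [313. 265.] 10309 [ 529.6 -122.7] [53.  44.7] 10.2
[ 530.82235914 -145.07143498  160.        ]
[ 530.76260759 -100.41560435  160.        ]
[ 556.67289566 -122.65173751  160.        ]
[ 531.69086046 -122.54190095  160.        ]
```

carry_out:
  rows: [-1,-3,8,0,0,0,1,-1,-3,15,0,0,0,1,-1,-3,15,0,0,0,0,-1,-3,15,0,0,0,0,-1,-3,15,0,0,0,0]
  squeeze: 35

```text
time_s: 2.75
position: [0.5357, -0.1228, 0.1513]
tcp_rot: [-0.001, 3.14, -0.0]
wrist_force: [-0.4, -2.0, 15.1]
gripper_width: 0.0449
```

carry_out:
  rows: [0,0,0,0,0,0,0,0,0,0,0,0,0,0,0,0,0,0,0,0,0]

```text
time_s: 3.05
position: [0.5357, -0.1229, 0.1513]
tcp_rot: [-0.001, 3.14, -0.0]
wrist_force: [-0.8, -0.3, 5.4]
gripper_width: 0.045
```

carry_out:
  rows: [0,0,-4,0,0,0,0,0,0,-10,0,0,0,0,0,0,-20,0,0,0,0,0,0,-35,0,0,0,0,0,0,-55,0,0,0,0]

```text
time_s: 3.55
position: [0.5348, -0.1227, 0.2061]
tcp_rot: [0.001, -3.141, 0.0]
wrist_force: [-0.4, -0.3, -3.2]
gripper_width: 0.0452
```

```bash
python3 -c "
from h import *
go(476,325,300,90); save('side','s3')"
```

```text
t 3.55 pos [ 534.8 -122.7  206.1] w 45.2 F [-0.4 -0.3 -3.2]
shift [ 58.6 447.8 -93.9] turn [-0.   -0.05  0.03]
```

View pics/s3.png

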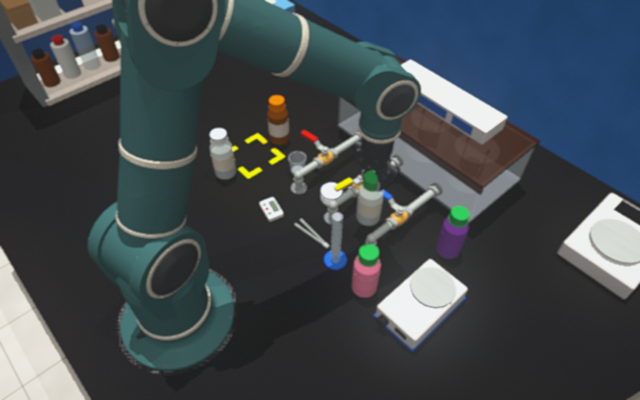

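carry_out:
  rows: [0,0,-30,0,0,0,0,0,0,-65,0,0,0,0,0,8,-95,0,0,0,0,2,28,-115,0,0,0,0,6,58,-120,0,0,0,0]

```text
time_s: 4.1
position: [0.5296, -0.0657, 0.328]
tcp_rot: [0.003, 3.138, -0.001]
wrist_force: [1.2, 0.7, -4.0]
gripper_width: 0.0451
```

carry_out:
  rows: [5,38,0,0,0,0,0,10,78,0,0,0,0,0,15,118,0,0,0,0,0,20,158,0,0,0,0,0,25,198,0,0,0,0,0]

```text
time_s: 4.6
position: [0.5034, 0.1347, 0.3257]
tcp_rot: [-0.001, 3.141, 0.0]
wrist_force: [0.8, -0.3, -3.5]
gripper_width: 0.0452
```

carry_out:
  rows: [5,40,0,0,0,0,0,10,80,0,0,0,0,0,15,118,0,0,0,0,0,20,148,0,0,0,0,0,24,172,0,0,0,0,0]

```text
time_s: 5.1
position: [0.4791, 0.3071, 0.3254]
tcp_rot: [0.003, -3.142, -0.0]
wrist_force: [1.4, -0.6, -3.6]
gripper_width: 0.0449
```

```bash
python3 -c "
from h import *
go(476,325,155,90); s=bot.read_state();save('wrist','w4'); np.savez('pics/w4',p=s['position'],r=s['tcp_rot']);save('side','s4')"
```

```text
t 5.1 pos [479.1 307.1 325.4] w 44.9 F [ 1.4 -0.6 -3.6]
shift [  3.1  17.9 170.4] turn [ 0.01 -0.    0.11]
```

View pics/w4.png

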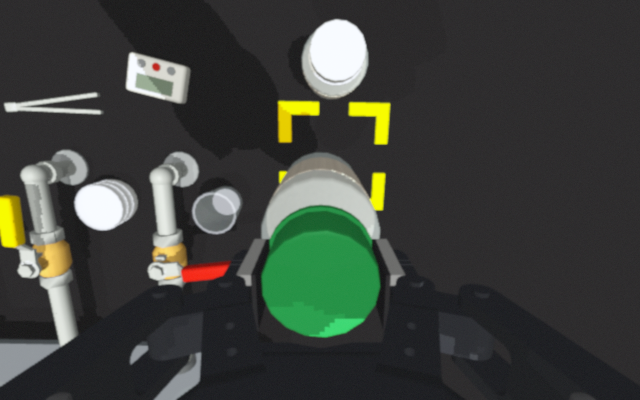

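View pics/s4.png

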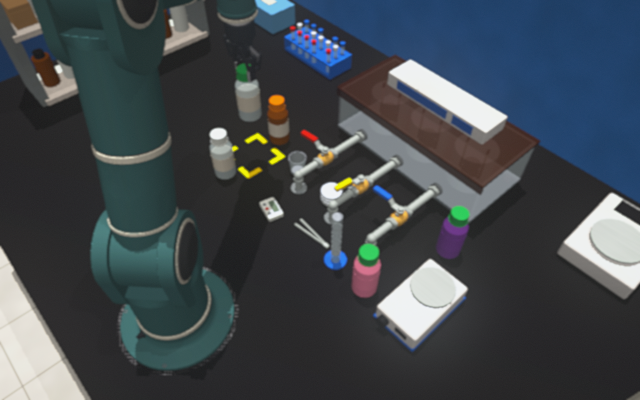

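```bash
python3 -c "
from wm import *
f=np.load('pics/w4.npz');p,r=f['p'],f['r']
for uv in [(278,101),(389,103),(291,114),(376,115),(384,209),(372,208),(338,50)]: print(uv,wplane(p,r,uv,.0 if uv!=(338,50) else .16).round(1))"
```

```text
(278, 101) [402.5 252.2   0. ]
(389, 103) [404.5 396.1   0. ]
(291, 114) [418.7 268.7   0. ]
(376, 115) [419.7 380.    0. ]
(384, 209) [548.  397.2   0. ]
(372, 208) [546.6 380.2   0. ]
(338, 50) [367.6 321.1 160. ]
```

carry_out:
  rows: [2,10,15,0,0,0,0,3,17,45,0,0,0,0,3,17,80,0,0,0,0,3,17,110,0,0,0,0,3,17,135,0,0,0,0]

```text
time_s: 5.7
position: [0.4764, 0.3211, 0.1877]
tcp_rot: [-0.001, -3.14, 0.002]
wrist_force: [0.6, -0.5, -3.5]
gripper_width: 0.0452
```

carry_out:
  rows: [0,0,8,0,0,0,0,0,0,14,0,0,0,0,0,0,19,0,0,0,0,0,0,24,0,0,0,0,0,0,28,0,0,0,0]

```text
time_s: 6.2
position: [0.4771, 0.3223, 0.1626]
tcp_rot: [-0.001, 3.141, 0.001]
wrist_force: [0.8, -0.2, -3.6]
gripper_width: 0.045
```

```bash
python3 -c "
from h import *
go(476,324.5,151.5,90)"
```

```text
t 6.2 pos [477.1 322.3 162.6] w 45.0 F [ 0.8 -0.2 -3.6]
shift [ 1.2  2.2 11.1] turn [0.03 0.05 0.03]
```

carry_out:
  rows: [1,2,2,0,0,0,0,1,2,4,0,0,0,0,1,2,5.5,0,0,0,0,1,2,7,0,0,0,0,1,2,8,0,0,0,0]

```text
time_s: 6.7
position: [0.4759, 0.3241, 0.1542]
tcp_rot: [-0.001, 3.142, -0.0]
wrist_force: [0.1, 0.6, -3.6]
gripper_width: 0.0449
```

carry_out:
  rows: [0,0,0.5,0,0,0,0,0,0,1,0,0,0,0,0,0,1.5,0,0,0,0,0,0,2,0,0,0,0]

```text
time_s: 7.1
position: [0.4759, 0.3242, 0.1523]
tcp_rot: [-0.001, 3.142, -0.0]
wrist_force: [-0.0, -0.2, -4.1]
gripper_width: 0.045
```

carry_out:
  rows: [0,0,0.5,0,0,0,0,0,0,1,0,0,0,0,0,0,1.5,0,0,0,0,0,0,1.5,0,0,0,0]

```text
time_s: 7.5
position: [0.4763, 0.3242, 0.1514]
tcp_rot: [-0.001, 3.141, 0.001]
wrist_force: [-1.6, -1.4, 6.1]
gripper_width: 0.0448
```

carry_out:
  rows: [0,0,-0.7,0,0,0,0,0,0,-0.7,0,0,0,0.6,0,0,-0.7,0,0,0,0.7,0,0,-0.7,0,0,0,0.85,0,0,-0.7,0,0,0,0.85]

```text
time_s: 8.0
position: [0.4759, 0.3242, 0.1515]
tcp_rot: [-0.001, 3.142, -0.0]
wrist_force: [-0.6, -0.4, -0.0]
gripper_width: 0.0727
```

carry_out:
  rows: [0,0,-5,0,0,0,0.9,0,0,-20,0,0,0,0.9,0,0,-45,0,0,0,0.9,0,0,-75,0,0,0,0.9,0,-10,-105,0,0,0,0.9]

```text
time_s: 8.5
position: [0.4756, 0.315, 0.2588]
tcp_rot: [-0.003, 3.141, 0.001]
wrist_force: [0.1, 0.4, 0.2]
gripper_width: 0.0769
```

```bash
python3 -c "
from h import *
go(528,-27,220,96); save('side','s5');s=bot.read_state();save('wrist','w5'); np.savez('pics/w5',p=s['position'],r=s['tcp_rot'])
a=cv2.imread('pics/s5.png');cv2.imwrite('pics/s5c.png',cv2.resize(a[80:220,170:400],None,fx=3,fy=3))"
```

```text
t 8.5 pos [475.6 315.  258.8] w 76.9 F [0.1 0.4 0.2]
shift [ -51.7 -342.1   38.6] turn [ 0.04  0.03 -5.89]
```

View pics/s5c.png

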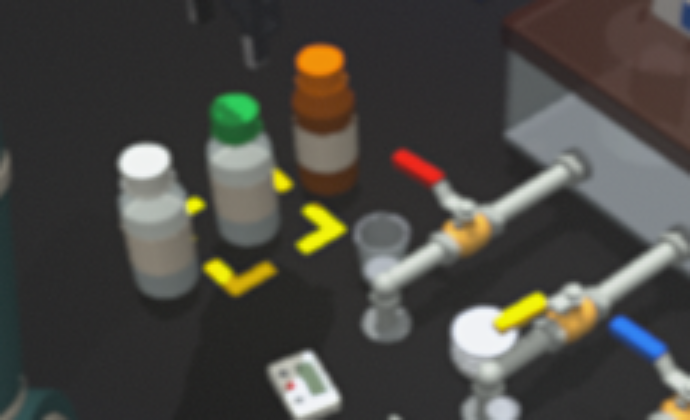

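View pics/w5.png

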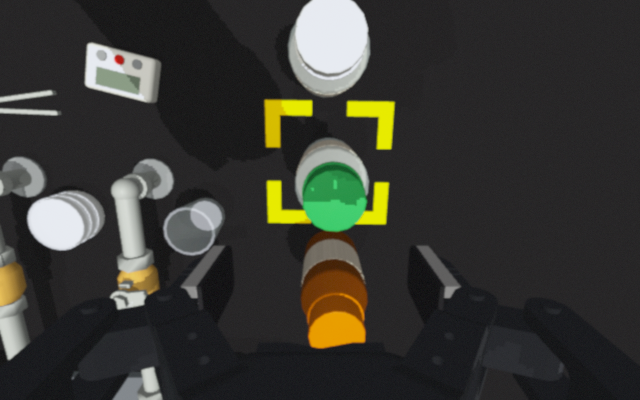

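carry_out:
  rows: [-7,-45,0,0,0,1,0.6,-14,-90,0,0,0,2,0.6,-21,-135,0,0,0,3,0.6,-28,-180,0,0,0,4,0.6,-35,-226,0,0,0,5.5,0.6]

```text
time_s: 9.1
position: [0.511, 0.0865, 0.2574]
tcp_rot: [0.151, 3.137, 0.001]
wrist_force: [0.5, 0.6, -0.3]
gripper_width: 0.051
```

```bash
python3 -c "
from h import *
go(528.5,-27.5,170,84.5)"
```

```text
t 9.1 pos [511.   86.5 257.4] w 51.0 F [ 0.5  0.6 -0.3]
shift [ -28.2 -111.9   87.3] turn [0.03 0.05 0.01]
```

carry_out:
  rows: [-10,-40,5,0,0,0,0.6,-20,-80,20,0,0,0,0.6,-28,-112,50,0,0,0,0.6,-28,-112,75,0,0,0,0.6,-28,-112,87,0,0,0,0.6]

```text
time_s: 9.6
position: [0.5276, -0.0267, 0.1682]
tcp_rot: [-0.152, -3.136, 0.0]
wrist_force: [-0.5, 1.5, 0.1]
gripper_width: 0.0512
```

```bash
python3 -c "
from h import *
s=bot.read_state();save('wrist','w6'); np.savez('pics/w6',p=s['position'],r=s['tcp_rot'])
go(528.5,-27.5,111,84.5);import wm;wm.run('w6')"
```

```text
t 9.65 pos [527.3 -25.7 167.4] w 51.1 F [-1.5  0.6 -3.2]
shift [-1.5 -1.6 56.4] turn [-0.02 -0.16  0.03]
red [631. 296.] 541 [587.  153.6] [23.  11.4] 8.4
yellow [320. 229.] 2579 [527.8 -26.5] [15.4 56.2] 83.9
blue [167.  42.] 3224 [424.1 -91.6] [35.2 37.1] 61.7
```

View pics/w6.png

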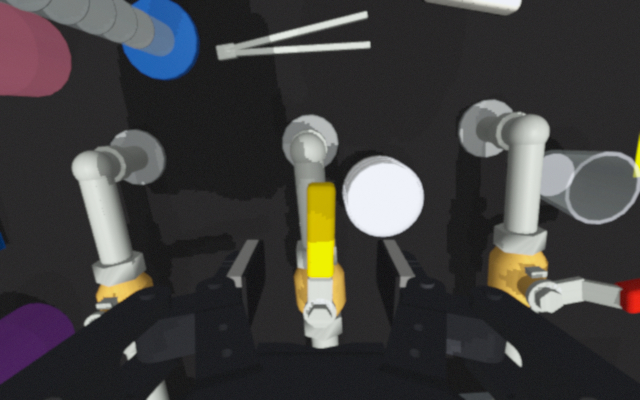

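carry_out:
  rows: [-1,-1,20,0,0,0,0.6,-1,-1,42,0,0,0,0.6,-1,-1,56,0,0,0,0.6,-1,-1,56,0,0,0,0.1,-1,-1,56,0,0,0,0.1]
  squeeze: 25

```text
time_s: 10.15
position: [0.5296, -0.0267, 0.1144]
tcp_rot: [0.149, 3.137, 0.0]
wrist_force: [-0.1, 0.1, -0.2]
gripper_width: 0.0229
```

carry_out:
  rows: [0,0,0,0,0,0,0,0,0,0,0,0,0,0,0,0,0,0,0,0,0]

```text
time_s: 10.45
position: [0.5297, -0.0269, 0.1146]
tcp_rot: [0.15, 3.136, 0.001]
wrist_force: [-2.4, -0.1, 7.7]
gripper_width: 0.0154
```

```bash
cat >> h.py <<'E'
def arc(hub,angs,z=111,Rr=66):
    """tool-frame waypoints for lever angles (world deg of lever direction)"""
    s=bot.read_state(); Rm=R.from_rotvec(s['tcp_rot']); p=1000*s['position']
    d=p[:2]-hub; ty=Rm.as_matrix()[:,1]; yaw=np.degrees(np.arctan2(ty[1],ty[0]))
    print('t',round(float(s['time_s']),2),'pos',p.round(1),'r',np.hypot(*d).round(1),'ang',np.degrees(np.arctan2(d[1],d[0])).round(2),'yaw',yaw.round(2),'w',round(s['gripper_width']*1000,1),'F',s['wrist_force'].round(1),'T',s['torque'].round(2))
    for a in angs:
        q=np.radians(a); g=np.array([hub[0]+Rr*np.cos(q),hub[1]+Rr*np.sin(q),z]); dy=(a-90-yaw+180)%360-180
        if abs(dy)>90: dy-=180*np.sign(dy)
        print(a,'shift',Rm.inv().apply(g-p).round(1),'turn z',round(-dy,1))
E
python3 -c "
from h import *
arc((594,-33.5),[168,162,155,148,141])"
```

```text
t 10.45 pos [529.7 -26.9 114.6] r 64.6 ang 174.18 yaw 84.53 w 15.4 F [-2.4 -0.1  7.7] T [ 0.25  0.49 -0.23]
168 shift [0.9 7.1 3.6] turn z 6.5
162 shift [-0.2 13.9  3.6] turn z 12.5
155 shift [-2.4 21.7  3.6] turn z 19.5
148 shift [-5.6 29.1  3.6] turn z 26.5
141 shift [-9.6 36.1  3.6] turn z 33.5
```

carry_out:
  rows: [-0.4,7.5,0,0,0,6.5,0,-1.6,14.3,0,0,0,12.5,0,-3.8,22,0,0,0,19.5,0,-6.9,29.4,0,0,0,26.5,0,-11,36.4,0,0,0,33.5,0]

```text
time_s: 10.95
position: [0.5441, 0.0072, 0.1146]
tcp_rot: [1.056, 2.957, -0.001]
wrist_force: [-1.4, -8.7, 7.5]
gripper_width: 0.0157
```

```bash
python3 -c "
from h import *
arc((594,-33.5),[134,127,120,113,106])"
```

```text
t 10.95 pos [544.1   7.2 114.6] r 64.4 ang 140.83 yaw 50.68 w 15.7 F [-1.4 -8.7  7.5] T [-2.13  0.38 -0.21]
134 shift [1.1 7.8 3.6] turn z 6.7
127 shift [-0.3 15.8  3.6] turn z 13.7
120 shift [-2.7 23.5  3.6] turn z 20.7
113 shift [-6.  30.8  3.6] turn z 27.7
106 shift [-10.1  37.7   3.6] turn z 34.7
```

carry_out:
  rows: [-0.5,8,0,0,0,7,0,-2,16,0,0,0,14,0,-4.4,23.7,0,0,0,21,0,-7.7,31,0,0,0,28,0,-11.9,37.9,0,0,0,35,0]

```text
time_s: 11.45
position: [0.5767, 0.028, 0.1146]
tcp_rot: [1.898, 2.502, -0.002]
wrist_force: [-8.5, -14.3, 10.7]
gripper_width: 0.0154
```

```bash
python3 -c "
from h import *
arc((594,-33.5),[100,96,93,90,88])"
```

```text
t 11.45 pos [576.7  28.  114.6] r 63.9 ang 105.71 yaw 15.63 w 15.4 F [ -8.5 -14.3  10.7] T [-3.23  1.73 -0.44]
100 shift [1.8 6.6 3.6] turn z 5.6
96 shift [ 1.1 11.1  3.6] turn z 9.6
93 shift [ 0.5 14.5  3.6] turn z 12.6
90 shift [-0.4 17.9  3.6] turn z 15.6
88 shift [-1.  20.1  3.6] turn z 17.6
```

carry_out:
  rows: [-1.5,6.9,0,0,0,6,0,-3.2,12.6,0,0,0,11,0,-4,16,0,0,0,14,0,-4,16,0,0,0,14,0]

```text
time_s: 11.85
position: [0.5929, 0.03, 0.1145]
tcp_rot: [-2.185, -2.256, 0.001]
wrist_force: [-10.3, -4.0, 16.2]
gripper_width: 0.0152
```

```bash
python3 -c "
from h import *
arc((594,-33.5),[90,88])"
```

```text
t 11.85 pos [592.9  30.  114.5] r 63.5 ang 91.0 yaw 1.84 w 15.2 F [-10.3  -4.   16.2] T [-0.73  2.23 -0.84]
90 shift [2.4 1.2 3.5] turn z 1.8
88 shift [2.3 3.5 3.5] turn z 3.8
```

carry_out:
  rows: [0,1,-1,0,0,1,0,0,2,-2,0,0,2,0,0,2,-2,0,0,2,0]

```text
time_s: 12.15
position: [0.5935, 0.0299, 0.1148]
tcp_rot: [-2.221, -2.219, 0.005]
wrist_force: [-7.8, -4.6, -7.3]
gripper_width: 0.0157
```

```bash
python3 -c "
from h import *
arc((594,-33.5),[90,88])"
```

```text
t 12.15 pos [593.5  29.9 114.8] r 63.4 ang 90.49 yaw -0.04 w 15.7 F [-7.8 -4.6 -7.3] T [-1.11  1.48 -0.17]
90 shift [2.6 0.6 3.8] turn z -0.0
88 shift [2.5 2.9 3.8] turn z 2.0
```

carry_out:
  rows: [0,2,1,0,0,0,0,0,4,1,0,0,0,0,0,4,1,0,0,0,0]

```text
time_s: 12.45
position: [0.5947, 0.03, 0.1143]
tcp_rot: [-2.216, -2.215, 0.01]
wrist_force: [-39.4, -2.5, 27.9]
gripper_width: 0.0154
```

```bash
python3 -c "
from h import *
arc((594,-33.5),[90,88])"
```

```text
t 12.45 pos [594.7  30.  114.3] r 63.5 ang 89.41 yaw -0.04 w 15.4 F [-39.4  -2.5  27.9] T [-0.5   8.41 -0.41]
90 shift [ 2.5 -0.6  3.3] turn z -0.0
88 shift [2.4 1.7 3.3] turn z 2.0
```

carry_out:
  rows: [0,-3,-1,0,0,0,0,0,-3,-1,0,0,0,0.5,0,-3,-1,0,0,0,0.5,0,-3,-20,0,0,0,0.5,0,-3,-50,0,0,0,0.6]

```text
time_s: 12.95
position: [0.5958, 0.0309, 0.1642]
tcp_rot: [-2.22, -2.222, 0.003]
wrist_force: [0.3, 0.9, 0.3]
gripper_width: 0.0514
```

carry_out:
  rows: [0,0,-30,0,0,0,0.6,0,0,-60,0,0,0,0.6,10,0,-70,0,0,0,0.6]

```text
time_s: 13.25
position: [0.5974, 0.0397, 0.238]
tcp_rot: [2.221, 2.218, 0.006]
wrist_force: [0.2, -0.1, 0.0]
gripper_width: 0.0512
```

```bash
python3 -c "
from h import *
s=bot.read_state();save('wrist','w7'); np.savez('pics/w7',p=s['position'],r=s['tcp_rot'])
go(587.8,179.5,200,8);import wm;wm.run('w7');save('scene','c7')
a=cv2.imread('pics/c7.png');cv2.imwrite('pics/c7c.png',cv2.resize(a[90:310,150:410],None,fx=3,fy=2.7))"
```

```text
t 13.3 pos [597.5  42.6 237.8] w 51.5 F [1.1 2.5 1.8]
shift [136.9  -9.7  38. ] turn [ 0.25 -0.08 -7.9 ]
red [308.  19.] 997 [590.6 164.3] [16.6 25.3] 6.8
yellow [315. 207.] 1477 [594.7  32.9] [56.5 16.7] 89.3
```

View pics/w7.png

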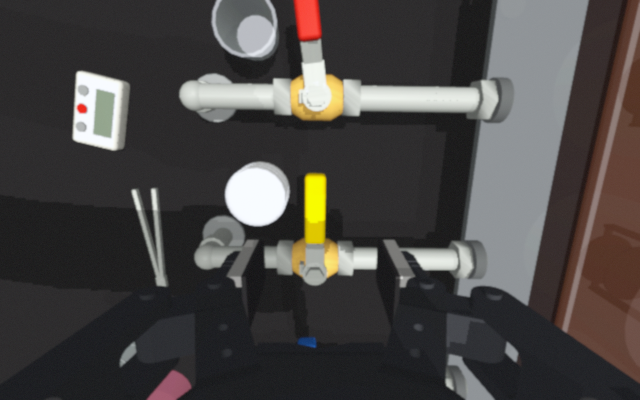

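View pics/c7c.png

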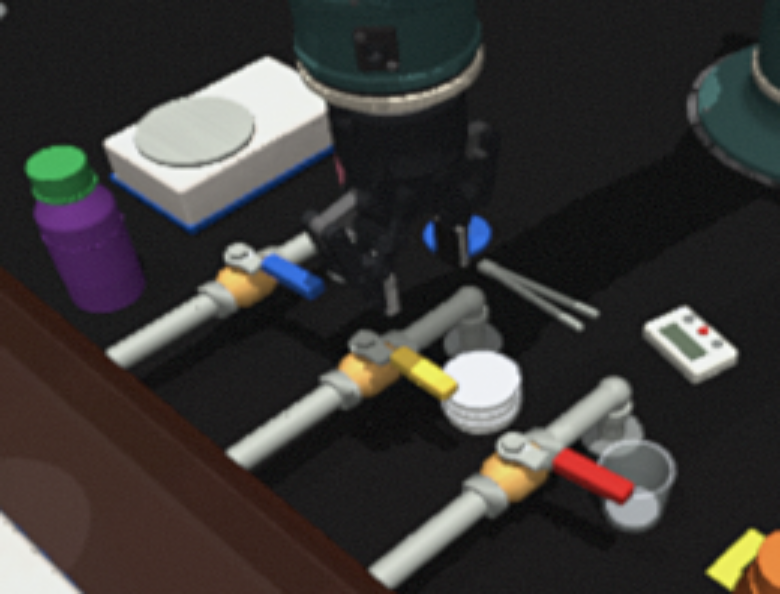

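carry_out:
  rows: [35,-2,0,0,0,-2,0.6,80,-5,0,0,0,-5,0.6,120,-8,15,0,0,-7.5,0.6,137,-10,40,0,0,-7.5,0.6,137,-10,68,0,0,-7.5,0.6]

```text
time_s: 13.85
position: [0.5852, 0.1815, 0.1645]
tcp_rot: [-2.064, -2.367, -0.0]
wrist_force: [0.6, -0.2, -0.3]
gripper_width: 0.0514
```

```bash
python3 -c "
from h import *
s=bot.read_state();save('wrist','w8'); np.savez('pics/w8',p=s['position'],r=s['tcp_rot'])
go(587.8,179.5,113,7);import wm;wm.run('w8')"
```

```text
t 13.9 pos [583.4 179.2 160. ] w 51.4 F [-3.5 -0.2 -6.3]
shift [-0.2  4.7 46.9] turn [-0.34  0.08  0.71]
red [325. 231.] 2808 [588.5 183. ] [16.6 56.5] 7.2
yellow [130.  50.] 2728 [483.1 261.4] [32.3 32.4] 88.7
yellow [264.  72.] 2603 [547.7 260.5] [32.3 32.5] 89.1
```

View pics/w8.png

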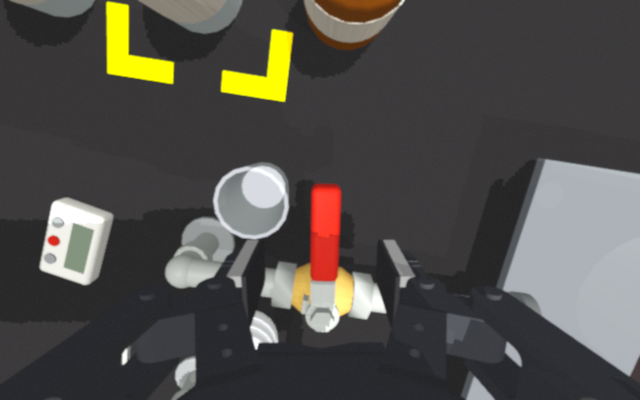

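carry_out:
  rows: [0,0,0,0,0,0,0.6,0,0,0,0,0,0,0.6]

```text
time_s: 14.1
position: [0.5865, 0.177, 0.1672]
tcp_rot: [2.071, 2.361, 0.0]
wrist_force: [0.8, -1.2, 1.5]
gripper_width: 0.0513
```

```bash
python3 -c "
from h import *
go(588.6,182.5,113,7)"
```

```text
t 14.1 pos [586.5 177.  167.2] w 51.3 F [ 0.8 -1.2  1.5]
shift [ 5.2  2.8 54.2] turn [0.03 0.03 0.48]
```

carry_out:
  rows: [4,2,20,0,0,0.5,0.6,4,2,42,0,0,0.5,0.6,4,2,54,0,0,0.5,0.6,4,2,54,0,0,0.5,0,4,2,54,0,0,0.5,0]
  squeeze: 25

```text
time_s: 14.6
position: [0.5881, 0.1817, 0.1136]
tcp_rot: [2.081, 2.353, 0.001]
wrist_force: [-0.1, -0.4, -0.0]
gripper_width: 0.0228
```

carry_out:
  rows: [0,0,0,0,0,0,0,0,0,0,0,0,0,0,0,0,0,0,0,0,0]

```text
time_s: 14.9
position: [0.5881, 0.1818, 0.1137]
tcp_rot: [2.081, 2.352, 0.002]
wrist_force: [-2.1, -1.8, 8.2]
gripper_width: 0.0154
```

```bash
python3 -c "
from h import *
arc((597,117),[104,111,118,125,132],z=115,Rr=64)"
```

```text
t 14.9 pos [588.1 181.8 113.7] r 65.5 ang 97.83 yaw 7.01 w 15.4 F [-2.1 -1.8  8.2] T [-0.33  0.43 -0.32]
104 shift [-1.9 -6.9 -1.3] turn z -7.0
111 shift [ -3.3 -14.5  -1.3] turn z -14.0
118 shift [ -5.7 -22.   -1.3] turn z -21.0
125 shift [ -8.9 -29.1  -1.3] turn z -28.0
132 shift [-13.  -35.8  -1.3] turn z -35.0
```

carry_out:
  rows: [-0.5,-7.9,-1,0,0,-7,0,-2,-15.7,-1,0,0,-14,0,-4.5,-23.3,-1,0,0,-21,0,-8,-30.5,-1,0,0,-28,0,-12,-37.3,-1,0,0,-35,0]

```text
time_s: 15.4
position: [0.5516, 0.1657, 0.1139]
tcp_rot: [1.27, 2.874, 0.001]
wrist_force: [2.2, -0.7, -5.1]
gripper_width: 0.0154
```

```bash
python3 -c "
from h import *
arc((597,117),[139,146,153,160,167],z=115,Rr=65)"
```

```text
t 15.4 pos [551.6 165.7 113.9] r 66.5 ang 132.98 yaw 42.33 w 15.4 F [ 2.2 -0.7 -5.1] T [-0.11 -0.21 -0.36]
139 shift [-2.  -6.8 -1.1] turn z -6.7
146 shift [ -3.4 -14.6  -1.1] turn z -13.7
153 shift [ -5.7 -22.2  -1.1] turn z -20.7
160 shift [ -9.  -29.4  -1.1] turn z -27.7
167 shift [-13.1 -36.2  -1.1] turn z -34.7
```

carry_out:
  rows: [-1,-7.9,0.5,0,0,-7,0,-2.5,-15.7,0.5,0,0,-14,0,-5,-23.3,0.5,0,0,-21,0,-8.5,-30.5,0.5,0,0,-28,0,-12.5,-37.3,0.5,0,0,-35,0]

```text
time_s: 15.9
position: [0.5314, 0.1318, 0.1137]
tcp_rot: [-0.346, -3.121, -0.001]
wrist_force: [-11.2, 2.6, 10.8]
gripper_width: 0.0158
```

```bash
python3 -c "
from h import *
arc((597,117),[171,175,177,179],z=114,Rr=65)"
```

```text
t 15.9 pos [531.4 131.8 113.7] r 67.3 ang 167.25 yaw 77.36 w 15.8 F [-11.2   2.6  10.8] T [ 0.53  2.2  -0.37]
171 shift [-2.4 -4.3 -0.3] turn z -3.6
175 shift [-2.8 -8.8 -0.3] turn z -7.6
177 shift [ -3.2 -11.   -0.3] turn z -9.6
179 shift [ -3.6 -13.2  -0.3] turn z -11.6
```

carry_out:
  rows: [-1,-5,0,0,0,-5,0,-2,-9,0,0,0,-8,0,-2,-12,0,0,0,-10.5,0,-2,-12,0,0,0,-10.5,0]

```text
time_s: 16.3
position: [0.5298, 0.1191, 0.1136]
tcp_rot: [-0.065, -3.137, -0.001]
wrist_force: [-23.1, 0.1, 21.2]
gripper_width: 0.0153
```

carry_out:
  rows: [0,-2,-0.5,0,0,-1,0,0,-3.5,-0.5,0,0,-1,0,0,-3.5,-0.5,0,0,-1,0]

```text
time_s: 16.6
position: [0.5297, 0.1173, 0.1138]
tcp_rot: [-0.036, -3.138, -0.002]
wrist_force: [-17.4, 9.1, 9.7]
gripper_width: 0.0154
```

```bash
python3 -c "
from h import *
arc((597,117),[179],z=114,Rr=65)"
```

```text
t 16.6 pos [529.7 117.3 113.8] r 67.3 ang 179.73 yaw 88.67 w 15.4 F [-17.4   9.1   9.7] T [1.9  3.55 0.43]
179 shift [-2.3  0.9 -0.2] turn z -0.3
```

carry_out:
  rows: [2,-1.5,0,0,0,0,0,2,-3,0,0,0,0,0,2,-3,0,0,0,0,0]

```text
time_s: 16.9
position: [0.5295, 0.1169, 0.1139]
tcp_rot: [0.034, 3.141, 0.007]
wrist_force: [0.0, 24.5, -8.0]
gripper_width: 0.0155
```

```bash
python3 -c "
from h import *
arc((597,117),[179],z=114,Rr=65)"
```

```text
t 16.9 pos [529.5 116.9 113.9] r 67.5 ang -179.92 yaw 88.77 w 15.5 F [ 0.  24.5 -8. ] T [5.07 0.07 0.18]
179 shift [-2.5  1.3 -0.1] turn z -0.2
```

carry_out:
  rows: [0,-1.5,0,0,0,0,0,0,2,0,0,0,0,0,0,2,0,0,0,0,0.5,0,2,0,0,0,0,0.5,0,2,-20,0,0,0,0.5]

```text
time_s: 17.4
position: [0.5288, 0.1138, 0.1323]
tcp_rot: [-0.041, -3.139, 0.002]
wrist_force: [-0.5, 0.3, 1.0]
gripper_width: 0.0425
```

carry_out:
  rows: [0,0,-30,0,0,0,0.6,0,-5,-70,0,0,0,0.6,0,-30,-105,0,0,0,0.6,0,-60,-110,0,0,0,0.6,0,-60,-110,0,0,0,0.6]

```text
time_s: 17.9
position: [0.5287, 0.0504, 0.2455]
tcp_rot: [0.049, 3.138, -0.0]
wrist_force: [0.6, 1.5, -0.2]
gripper_width: 0.0511
```

```bash
python3 -c "
from h import *
s=bot.read_state();save('wrist','w9'); np.savez('pics/w9',p=s['position'],r=s['tcp_rot'])
go(588,-118,220,3);import wm;wm.run('w9')"
```

```text
t 17.95 pos [528.4  52.4 244.5] w 51.0 F [ 0.5 -0.   0.4]
shift [ -64.5 -168.6   24.6] turn [8.000e-02 8.000e-02 8.532e+01]
red [405. 194.] 1479 [530.5 116.9] [17.4 56.3] 89.2
yellow [532.  59.] 1612 [434.2 203.3] [37.3 37. ] 89.3
yellow [624.  49.] 732 [429.3 267. ] [28.8 23.6] 88.3
yellow [516. 162.] 1292 [507.4 201.7] [37.6 36.7] 88.3
yellow [608. 168.] 949 [514.2 273. ] [37.3 22.4] 89.2
yellow [300. 269.] 1434 [592.6  31.1] [55.  20.3] 88.3
blue [131.  47.] 2140 [417.9 -79.2] [40.4 42.6] 70.7
blue [125. 266.] 1436 [ 585.6 -115. ] [20.  60.1] 3.3
```

View pics/w9.png

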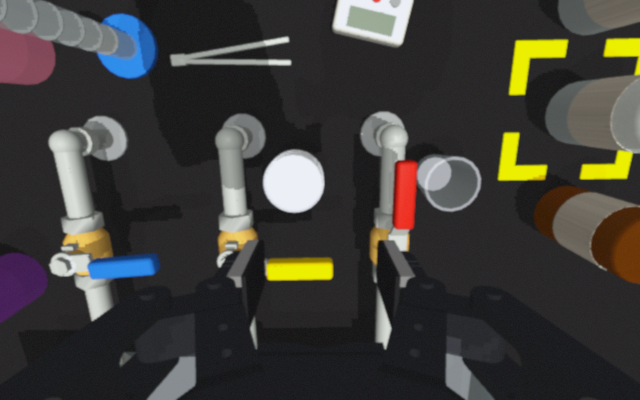

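carry_out:
  rows: [-8,-20,0,0,0,8,0.6,-16,-40,0,0,0,16.5,0.6,-24,-60,0,0,0,25,0.6,-32,-80,0,0,0,33.5,0.6,-40,-100,0,0,0,42,0.6]

```text
time_s: 18.45
position: [0.5658, -0.0466, 0.2432]
tcp_rot: [-1.171, -2.915, 0.001]
wrist_force: [-0.2, 0.4, 0.1]
gripper_width: 0.0513
```

```bash
python3 -c "
from h import *
go(587,-117.6,200,3.5)"
```

```text
t 18.45 pos [565.8 -46.6 243.2] w 51.3 F [-0.2  0.4  0.1]
shift [-64.4 -36.5  43.2] turn [-3.000e-02 -0.000e+00  4.271e+01]
```

carry_out:
  rows: [-13,-7,0,0,0,8.5,0.6,-26,-14,0,0,0,17,0.6,-40,-22,10,0,0,25.5,0.6,-54,-30,25,0,0,34,0.6,-63,-37,40,0,0,42.5,0.6]

```text
time_s: 18.95
position: [0.5862, -0.117, 0.2027]
tcp_rot: [2.149, 2.291, -0.001]
wrist_force: [0.6, -0.5, -0.1]
gripper_width: 0.051
```

carry_out:
  rows: [0,0,15,0,0,0,0.6,0,0,30,0,0,0,0.6,0,0,30,0,0,0,0.6,0,0,30,0,0,0,0.6]

```text
time_s: 19.35
position: [0.5859, -0.1159, 0.1735]
tcp_rot: [-2.138, -2.301, 0.0]
wrist_force: [0.6, 0.4, -0.3]
gripper_width: 0.0512
```

```bash
python3 -c "
from h import *
s=bot.read_state();save('wrist','w10'); np.savez('pics/w10',p=s['position'],r=s['tcp_rot'])
go(587,-117.6,113,3.5);import wm;wm.run('w10')"
```

```text
t 19.4 pos [ 586.1 -116.1  174. ] w 51.2 F [-0.3  0.1  0.3]
shift [-1.6  0.7 61. ] turn [ 0.03 -0.01  0.66]
blue [114. 195.] 2406 [ 469.7 -105.1] [36.7 38. ] 26.1
blue [322. 228.] 2520 [ 587.7 -116.4] [16.2 56.2] 3.7
blue [182. 373.] 190 [ 503.9 -223.6] [19.   5.8] 1.0
```

View pics/w10.png

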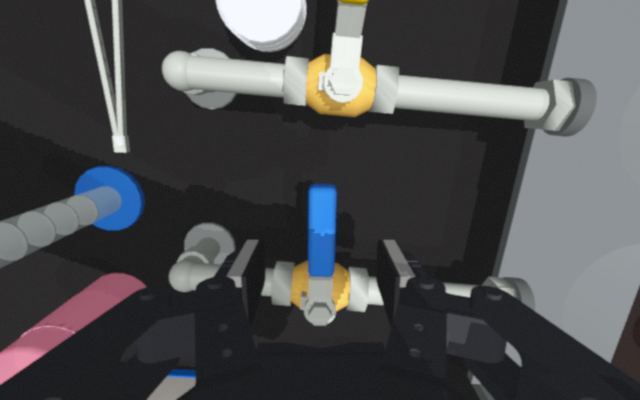

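carry_out:
  rows: [-1,1,25,0,0,0.5,0.6,-1,1,48,0,0,0.5,0.6,-1,1,60,0,0,0.5,0.6,-1,1,60,0,0,0.5,0,-1,1,60,0,0,0.5,0]
  squeeze: 25

```text
time_s: 19.9
position: [0.5874, -0.1176, 0.1145]
tcp_rot: [2.151, 2.289, 0.001]
wrist_force: [-0.2, -0.8, 0.5]
gripper_width: 0.0227
```

carry_out:
  rows: [0,0,0,0,0,0,0,0,0,0,0,0,0,0,0,0,0,0,0,0,0]

```text
time_s: 20.2
position: [0.5874, -0.1175, 0.1147]
tcp_rot: [2.151, 2.288, 0.002]
wrist_force: [-3.3, 0.2, 8.1]
gripper_width: 0.0156
```

```bash
python3 -c "
from h import *
arc((591,-183),[100,107,114,121,128],z=113,Rr=66)"
```

```text
t 20.2 pos [ 587.4 -117.5  114.7] r 65.6 ang 93.14 yaw 3.53 w 15.6 F [-3.3  0.2  8.1] T [ 0.19  0.59 -0.35]
100 shift [ 0.  -7.9  1.7] turn z -6.5
107 shift [ -1.4 -15.8   1.7] turn z -13.5
114 shift [ -3.7 -23.5   1.7] turn z -20.5
121 shift [ -7.  -30.9   1.6] turn z -27.5
128 shift [-11.1 -37.8   1.6] turn z -34.5
```

carry_out:
  rows: [-0.5,-8,-0.5,0,0,-7,0,-2,-15.9,-0.5,0,0,-14,0,-4.4,-23.5,-0.5,0,0,-21,0,-7.7,-30.8,-0.5,0,0,-28,0,-12,-37.7,-0.5,0,0,-35,0]

```text
time_s: 20.7
position: [0.5499, -0.1314, 0.1148]
tcp_rot: [1.356, 2.833, 0.001]
wrist_force: [-0.7, 2.5, 1.7]
gripper_width: 0.0154
```

```bash
python3 -c "
from h import *
arc((591,-183),[128],z=113,Rr=66)"
```

```text
t 20.7 pos [ 549.9 -131.4  114.8] r 65.9 ang 128.52 yaw 38.83 w 15.4 F [-0.7  2.5  1.7] T [ 0.39  0.35 -0.37]
128 shift [0.1 0.6 1.8] turn z 0.8
```

carry_out:
  rows: [-0.7,-8,0,0,0,-7,0,-2.2,-15.9,0,0,0,-14,0,-4.6,-23.5,0,0,0,-21,0,-7.9,-30.8,0,0,0,-28,0,-12.2,-37.7,0,0,0,-35,0]

```text
time_s: 21.2
position: [0.5273, -0.1645, 0.1147]
tcp_rot: [-0.442, -3.109, -0.001]
wrist_force: [-8.6, 5.6, 9.2]
gripper_width: 0.0155
```

```bash
python3 -c "
from h import *
arc((591,-183),[168,173,177,179],z=113,Rr=66)"
```

```text
t 21.2 pos [ 527.3 -164.5  114.7] r 66.3 ang 163.81 yaw 73.83 w 15.5 F [-8.6  5.6  9.2] T [ 1.03  1.69 -0.23]
168 shift [-0.5 -4.8  1.7] turn z -4.2
173 shift [ -1.2 -10.5   1.7] turn z -9.2
177 shift [ -2.1 -15.1   1.7] turn z -13.2
179 shift [ -2.6 -17.3   1.7] turn z -15.2
```

carry_out:
  rows: [0,-6,-0.5,0,0,-5,0,-0.5,-11,-0.5,0,0,-10,0,-1.3,-15.5,-0.5,0,0,-14,0,-1.5,-18,-0.5,0,0,-15,0,-1.5,-18,-0.5,0,0,-15,0]

```text
time_s: 21.7
position: [0.5244, -0.1822, 0.1148]
tcp_rot: [0.04, 3.141, 0.001]
wrist_force: [-2.1, 3.8, -1.3]
gripper_width: 0.0153
```

carry_out:
  rows: [1,-2,0,0,0,0,0,1,-3.5,0,0,0,0,0,1,-3.5,0,0,0,0,0]

```text
time_s: 22.0
position: [0.5242, -0.1829, 0.1148]
tcp_rot: [0.037, 3.141, 0.005]
wrist_force: [0.5, 18.6, 2.1]
gripper_width: 0.0154
```

```bash
python3 -c "
from h import *
arc((591,-183),[179],z=113,Rr=66)"
```

```text
t 22.0 pos [ 524.2 -182.9  114.8] r 66.8 ang 179.91 yaw 88.65 w 15.4 F [ 0.5 18.6  2.1] T [ 3.86 -0.17  0.31]
179 shift [-0.8  1.1  1.8] turn z -0.4
```

carry_out:
  rows: [0,-1.5,0,0,0,0,0,0,-2.5,0,0,0,0,0,0,-2.5,0,0,0,0,0]

```text
time_s: 22.3
position: [0.5242, -0.1832, 0.1147]
tcp_rot: [-0.034, -3.141, -0.009]
wrist_force: [-2.0, 31.2, 7.5]
gripper_width: 0.0155
```

At the stop (2.5 mm commanded, 0.3 mm moved, 31 N). I'll release and rise.

carry_out:
  rows: [0,4,0,0,0,0,0,0,4,0,0,0,0,0.5,0,4,0,0,0,0,0.5,0,4,-20,0,0,0,0.5,0,4,-50,0,0,0,0.5]

```text
time_s: 22.8
position: [0.5226, -0.1849, 0.1641]
tcp_rot: [-0.042, -3.139, 0.0]
wrist_force: [0.3, -0.0, 0.3]
gripper_width: 0.0427
```

carry_out:
  rows: [0,10,-40,0,0,0,0.6,0,40,-75,0,0,0,0.6,0,80,-90,0,0,0,0.6,0,125,-95,0,0,0,0.6,0,150,-95,0,0,0,0.6]

```text
time_s: 23.3
position: [0.5277, -0.0317, 0.2609]
tcp_rot: [0.038, 3.139, 0.001]
wrist_force: [0.5, 0.1, -0.6]
gripper_width: 0.051
```

carry_out:
  rows: [0,0,0,0,0,0,0.6,0,0,0,0,0,0,0.6,0,0,0,0,0,0,0.6]

```text
time_s: 23.6
position: [0.5272, -0.0359, 0.2595]
tcp_rot: [0.043, 3.141, -0.001]
wrist_force: [-0.7, 0.2, 0.1]
gripper_width: 0.051
```

```bash
python3 -c "
from h import *
s=bot.read_state();save('wrist','w11'); np.savez('pics/w11',p=s['position'],r=s['tcp_rot'])
go(590,-118,220,3);import wm;wm.run('w11');p,r=s['position'],s['tcp_rot']
for uv in [(0,0)]: pass
save('scene','c11');save('side','s11')
a=cv2.imread('pics/s11.png');cv2.imwrite('pics/s11c.png',cv2.resize(a[80:310,180:480],None,fx=2.6,fy=2.6))"
```

```text
t 23.65 pos [527.2 -35.9 259.5] w 51.1 F [ 0.3 -0.2 -0.5]
shift [-65.  -80.3  39.5] turn [-2.000e-02  2.000e-02  8.541e+01]
red [504. 191.] 1340 [530.9 116.2] [17.9 56.6] 89.8
yellow [604.  62.] 1504 [433.3 179.9] [37.8 37.5] 88.5
yellow [585. 161.] 1219 [507.9 178.6] [38.2 37. ] 88.5
yellow [422. 259.] 254 [591.1  51.9] [24.6 11.7] 34.6
yellow [371. 262.] 218 [592.6   7.2] [ 9.6 19.2] 88.5
blue [222.  51.] 1820 [ 417.8 -106.5] [39.3 42.9] 58.6
blue [ 60. 139.] 921 [ 479.9 -242. ] [ 11.7 100.9] 86.7
blue [147. 193.] 1613 [ 525.5 -180. ] [21.1 57.5] 89.0
green [17. 28.] 1948 [ 409.4 -217. ] [21.9 36.4] 74.4
green [ 12. 344.] 1227 [ 633.  -280.5] [22.1 56. ] 74.4
```

View pics/w11.png

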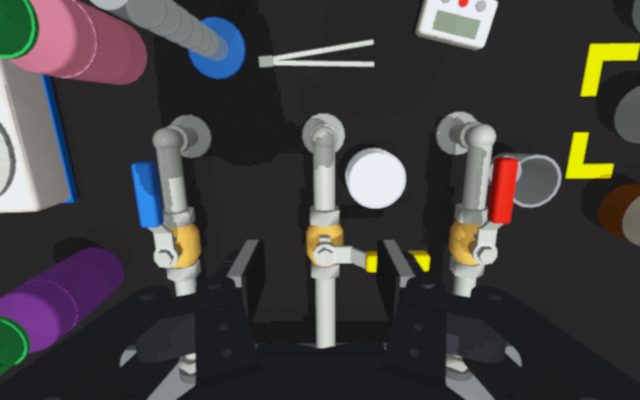

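View pics/s11c.png

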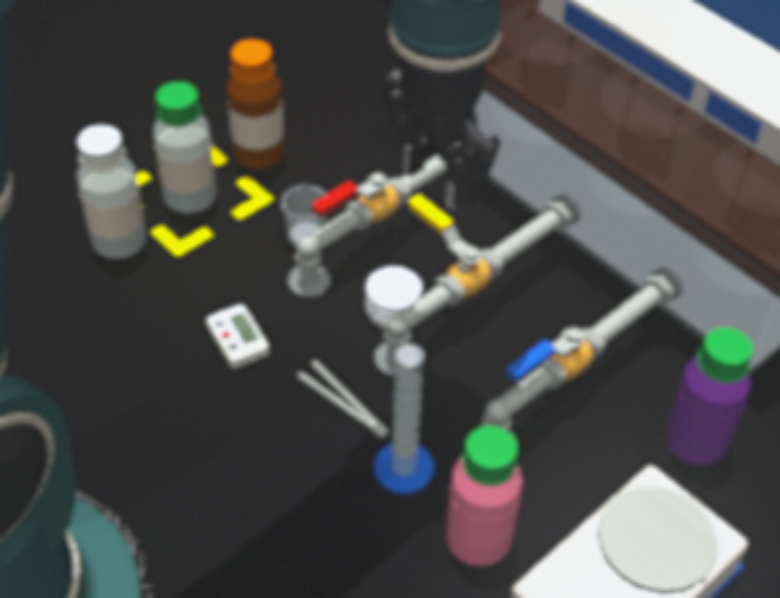

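View pics/c11.png

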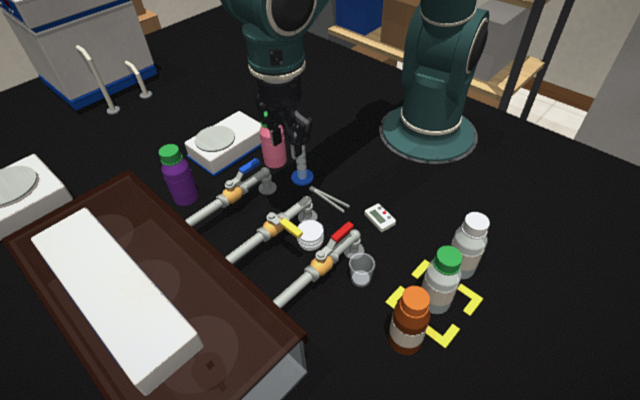

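```bash
python3 -c "
from h import *
print(bot.job_done())"
```

```text
the job is handed in; nothing more can be done
None
```

The job is handed in at about 24 s on the robot's clock. The final pictures show everything as asked, and no check failed.

- **Bottle:** I lifted the clear, white-labelled, green-capped bottle by its cap and set it down in the middle of the taped bay. Foot contact came to about 10 N. It stands upright, wholly inside the corners, between the amber and white-capped bottles.
- **Levers:** I turned the yellow drain lever shut first, then opened the red feed lever, then the blue return lever. I pressed each on at its end until it stopped moving: drain 39 N, feed 24 N, return 31 N. That is well above the roughly 6 N needed to turn one.
- **Last pictures:** The red and blue levers measure 179–180° in world axes, parallel to their pipes within about 1°. Yellow measured 89.3° just after its release, square across its pipe. In the last wrist view it was partly hidden by the fingers, but it looked unchanged in the side and scene views.
- **Everything else:** The other objects stand where they were as far as the pictures show; I did not measure them again. The gripper was raised clear of everything.
- **Small disagreements:** After fast moves the wrist-camera positions differed by up to about 5 mm, because the arm was still settling. I let it settle before gripping the red lever. The TCP also read about 3 mm above its commanded height at each grip.

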